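Clear a valve block and take off its twist-lock dust cap of unknown hand

ROBOT

A 7-joint arm with a two-finger parallel gripper is mounted at the origin on the work surface. World frame = base frame: x ahead of the robot, y to its left, z up, the work surface at z = 0. Lengths are in m, angles in rad, forces in N, time in s.
With the tool pointing down it reaches from about 0.425 to 0.925 m from the base axis. Payload 6.8 kg.
Tool frame: the origin (TCP) lies at the very end of the fingers, on their centre line; the grasp point (between the pads) lies 19 mm behind it (tcp_to_grasp is the distance from the TCP to the grasp point, in m); z points along the fingers, y is the direction in which the jaws open and shut (so a half turn about z gives the same grasp; the last joint's range is limited). The gripper opens to 85 mm and grips with 20 to 120 N. Pads are 22 mm wide; open, the fingers measure 114 mm over their backs; the gripper's body (76 mm by 85 mm) begins 54 mm behind the grasp point. The pads swing forward as they close: fully open they stand 13 mm farther back than shut.
Start: joints at [-1.44, 0.477, 0.022, 1.555, -0.011, 1.109, -0.083], TCP at [0.16, 0.656, 0.231] pointing down, gripper open.
Joint ranges: [-2.96, 2.96], [-0.34, 2.1], [-1.41, 1.46], [0.24, 2.44], [-1.37, 4.51], [0.17, 1.92], [-2.96, 2.96]. Speed limits (rad/s): [2.39, 2.39, 3.14, 3.14, 3.14, 3.14, 3.14].

INTERFACE

Orientations are given as a unit quaternion [w, x, y, z].
In Python, from station import * gives the robot as it stands.
- The arm moves only by the tool apply_moves, never from a script. Its argument "increments" is one flat list of numbers, 5 for each row, row after row: the finger opening in mm, from 0 to 85.4, then the shift along the tool's x, y, z in mm, then the turn about the tool's z in degrees. In form: [claw, tx, ty, tz, roll, claw, tx, ty, tz, roll, ...]. A call has 1 to 12 rows; each row shifts and turns the pose as measured when the row begins, along the tool's axes as they then stand; what a row does not reach is not made up. A row lasts 1/8 s, in which the tool goes at most 62.5 mm and 10.7 degrees, less where a joint would pass 70% of its speed; a pose out of reach is approached as far as the arm can. A call with a gripper value outside its range is refused whole. The fingers move at their own pace and stop on an object; "squeeze" is the grip in N (left out, the last holds). Time passes only in rows, so rows that do not move let the fingers close. It gives the time, the measured TCP pose, the force and the opening at its end, in the units of the state.
- get_obs(): the state, without advancing time (a new reading comes with each control period).
- read_camera(name): name is "side" or "top" or "wrist"; returns (picture, depth): 384x512x3 uint8, blue, green, red; 384x512 float32, m along the optical axis (not along the pixel's ray), 0 where there is no reading.
- get_calibration(name): a dict with "mtx" (3x3 intrinsics, pixels), "camera_from_world" (4x4, takes a point from world to camera coordinates); the wrist camera has in their place "T_tool_cam" (4x4, takes a point from camera to tool coordinates, whose origin is the TCP and whose axes are the flange's). Camera axes: x right, y down, z forward; pixel columns grow to the right and rows downward; lengths in m; the calibration is good to about 2 mm. A picture is of the moment at which its call begins: read the wrist's pose just before it. get_calibration takes no time and is no camera call.
- hand_in(): hands the job in, once; it reports no verdict.
Trained networks look in the newest picture that a camera, given by its name, has taken for a name from the list of things; names that differ only in an ending like _2 or _b are one class to them, and where a whole thing is asked for, a point or a joint stands for the part that bears it (a point fixed in the world has none). Each returns a list of dicts, best first, with "p" (0 to 1); they miss things now and then, are a little off and sometimes report something else, mostly with a low value. They report only what shows in the picture. A call takes as long as a camera call. They do not tell look-alikes from the thing itself.
- outline_of(camera, thing): "pixels" (384x512 bool, what is visible of it) and "extent" ([centre column, centre row, width, height] in pixels, round what is visible of it).
The state is a dict: "t": time; "q": joint angles; "joint_vel": joint speeds; "joint_torque": joint torques, N m; "eef_pos": TCP position; "tool_rot": TCP orientation; "contact_force": force on the tool from outside, world axes, zero at the start; "torque": the same for the moment, N m; "gripper_width": opening from 0.0 (shut) to 1.0 (fully open).
Only numpy, scipy, OpenCV 4.12 (cv2) and the standard library are available. Lean on these libraries where they do the work, as an engineer would, in place of code of your own. Each camera call takes 0.05 s, during which the arm holds its last target.

TASK

First put both wood offcuts that lie on the valve block into the grey scrap bin, so that nothing can fall into the port. Then take off the block's red dust cap: it may unlock to the left or to the right, so find out which way it turns without forcing it, and lift it off. Finish holding the cap still and upright in the gripper about 10 cm above its seat, and leave the loose fittings where they are.

Things in the scene. Friction and masses are not known exactly. Their poses are not given: they have to be found in the camera images.
- block: Valve block, a fixed bare-metal slab 160 x 300 x 50 mm high (its x, y, z). Origin at the centre of its underside on the bench, z up. The offcuts lie on its top face in the +y half; the capped port is in the -y half.
- port (a point): Centre of the port, on the block's top face at block frame (0, -90, 50) mm: the cap's axis and the height of the seated cap's underside. Here stands a neck 36 mm across, 19 mm high, with two locking tabs: a quarter-turn twist lock. The cap starts locked and does not rise as it turns; it has about 3 mm of play up and down and 2 mm sideways.
- cap: Red dust cap, loose, about 0.12 kg: skirt 72 mm across, 26 mm high; on it a ribbed round knob 42 mm across, 26 to 64 mm above the underside. Origin at centre of underside, z up, +x along the black index line. Wrong way: a solid stop after 0.1 to 0.6 rad. Right way: turns freely, unlocked 1.1 to 1.9 rad from the start (aim at 1.4), then lifts off. The hand varies and cannot be seen.
- cap_center (a point): Point on the cap's axis 48 mm above its underside: the place to grip, any direction across the 42 mm knob. Use a light grip (20 to 30 N): against the stop the fingers then just slip round the knob while the cap stays, with little torque to feel (0.1 to 0.4 N m); a try at lifting tells locked (over 12 N) from free. More than 200 N between cap and block counts as forcing it.
- offcut_a_center (a point): Centre of wood offcut A, a block 50 x 24 x 22 mm high (its x, y, z), about 25 g, loose on the block's top face. Grip across its y (24 mm).
- offcut_a: Offcut A itself; origin at the centre of its underside, same axes.
- offcut_b_center (a point): Centre of wood offcut B, a block 42 x 24 x 22 mm high (its x, y, z), about 25 g, loose on the block's top face. Grip across its y (24 mm).
- offcut_b: Offcut B itself; origin at the centre of its underside, same axes.
- bin: Scrap bin, grey plastic, fixed open box 200 x 160 x 90 mm high (its x, y, z), walls and floor 5 mm, empty. Origin at the centre of its underside. It stands to the left or to the right of the block.
- tray: Blue parts tray, fixed, 200 x 160 x 60 mm high, two compartments, on the other side of the block from the scrap bin; not for scrap. Origin at the centre of its underside.
- bush_center (a point): Centre of a loose brass bush, 48 mm in diameter, 30 mm high, standing beyond the block on the bench: leave alone.
- nipple_center (a point): Centre of a loose steel pipe nipple, up to 36 mm in diameter, 50 mm high, standing beyond the block on the bench: leave alone.
- collar_center (a point): Centre of a loose steel collar, 50 mm in diameter, 22 mm high, lying in the blue tray: leave alone.
Things that resemble listed ones, but are neither listed nor needed, are in the scene too. Of the things like the cap, leave any that is yellow; of the rest the smaller one is meant. Leave any blue look-alike of the offcut_a alone.

How it is judged:
On the way:
1. both offcuts lie released in the scrap bin while the cap is still seated on its port (x of offcut_a_center in the frame of bin between -0.1 and 0.1 m and y of offcut_a_center in the frame of bin between -0.08 and 0.08 m and z of each of offcut_a_center, offcut_b_center in the frame of bin below 0.07 m and contact force between the fingers and offcut_a below 0.1 N and x of offcut_b_center in the frame of bin between -0.1 and 0.1 m and y of offcut_b_center in the frame of bin between -0.08 and 0.08 m and contact force between the fingers and offcut_b below 0.1 N and z of cap_center in the frame of block below 0.106 m and horizontal distance between cap_center and port below 0.008 m), for 0.2 s.
At the end, for the whole second after the job is handed in: Both offcuts lie released and at rest in the scrap bin; the cap is held by the fingers, still, upright within 20 degrees, raised at least 70 mm above its seat, touching nothing else (x of offcut_a_center in the frame of bin between -0.1 and 0.1 m and y of offcut_a_center in the frame of bin between -0.08 and 0.08 m and z of each of offcut_a_center, offcut_b_center in the frame of bin below 0.07 m and contact force between the fingers and offcut_a below 0.1 N and x of offcut_b_center in the frame of bin between -0.1 and 0.1 m and y of offcut_b_center in the frame of bin between -0.08 and 0.08 m and contact force between the fingers and offcut_b below 0.1 N and linear speed of each of offcut_a, offcut_b, cap below 0.03 m/s and z of cap_center in the frame of block above 0.168 m and angle between cap's own z axis and vertical below 0.35 rad and contact force between the fingers and cap above 2 N and contact force between cap and block below 0.1 N and contact force between cap and bin below 0.1 N and contact force between cap and tray below 0.1 N); the arm keeps its last pose, push and grip.
It fails at once if the cap is forced: more than 200 N between cap and block (contact force between cap and block above 200 N).
It fails at once if the bush is disturbed (moved more than 20 mm) (distance of bush_center from where it was at the start of the episode above 0.02 m).
It fails at once if the nipple is disturbed (moved more than 20 mm) (distance of nipple_center from where it was at the start of the episode above 0.02 m).
It fails at once if the collar is disturbed (moved more than 20 mm) (distance of collar_center from where it was at the start of the episode above 0.02 m).
It also fails if it takes over 72 s, if anything falls off the work surface, if the arm or the gripper's body presses on something with over 40 N, if the wrist force passes 120 N, or if a joint passes its speed limit or range.

## Working session

There is one attempt and no reset: what is moved stays moved. The work goes in short steps, Python scripts to look and compute and a tool call to move; the robot and the scene stay as the last step left them, time stands still between calls to the robot, and variables do not carry over. Pictures are saved under pics/ and viewed, and the job is handed in when it is done.

Besides the shell and the picture viewer there is one more tool, called after ">>>" as a command line: name --argument value ..., lists and objects as JSON in quotes. apply_moves: Moves the arm, as the interface text tells. Its arguments: {"type":"object","properties":{"increments":{"type":"array"},"squeeze":{"type":"number"}},"required":["increments"]}

```bash
ls; mkdir -p pics; python3 - <<'E'
from station import *
import cv2
o=get_obs();print(o)
for c in ["top","side","wrist"]:
    im,d=read_camera(c);cv2.imwrite(f"pics/{c}0.png",im)
    print(c,get_calibration(c))
E
```

```text
pics
{'t': 0.0, 'q': array([-1.44007319,  0.47781082,  0.02232109,  1.55644345, -0.01150019,
        1.10932755, -0.0830983 ]), 'joint_vel': array([-0.00131363, -0.0004696 , -0.00017502,  0.00097989,  0.00100825,
       -0.00038982, -0.00062408]), 'joint_torque': array([-5.42826238e-04, -5.96449935e+01,  1.60802353e+00, -2.81188345e+01,
        1.25693937e-02,  9.38212004e-03, -2.08695823e-06]), 'eef_pos': array([0.15953955, 0.65525881, 0.23032156]), 'tool_rot': array([-4.59042250e-05,  1.19108142e-01,  9.92880851e-01, -9.29512159e-04]), 'contact_force': array([-0.11498153, -0.78369439,  0.21346787]), 'torque': array([-0.00956005, -0.01417425, -0.02870049]), 'gripper_width': 1.0009751891187135}
top {'mtx': array([[452.18911589,   0.        , 258.17087196],
       [  0.        , 452.18911589, 188.4635812 ],
       [  0.        ,   0.        ,   1.        ]]), 'camera_from_world': array([[-7.38998019e-03, -9.99449139e-01, -3.23543813e-02,
         2.46240218e-04],
       [-9.89951273e-01,  1.18812848e-02, -1.40908877e-01,
         5.42337107e-01],
       [ 1.41215667e-01,  3.09879471e-
[... 393 characters left out ...]
0.38926287,  0.60679256, -0.69302035,  0.30661204],
       [ 0.36794897, -0.58729833, -0.72089821,  0.80536006],
       [ 0.        ,  0.        ,  0.        ,  1.        ]])}
wrist {'mtx': array([[300.48262662,   0.        , 252.4077111 ],
       [  0.        , 300.48262662, 189.18388827],
       [  0.        ,   0.        ,   1.        ]]), 'T_tool_cam': array([[-1.30181801e-03, -9.50518803e-01, -3.10664306e-01,
         7.94759657e-02],
       [ 9.99999152e-01, -1.24451517e-03, -3.82669760e-04,
        -9.06098544e-04],
       [-2.28916410e-05, -3.10664541e-01,  9.50519617e-01,
        -1.42778155e-01],
       [ 0.00000000e+00,  0.00000000e+00,  0.00000000e+00,
         1.00000000e+00]])}
```

View pics/top0.png

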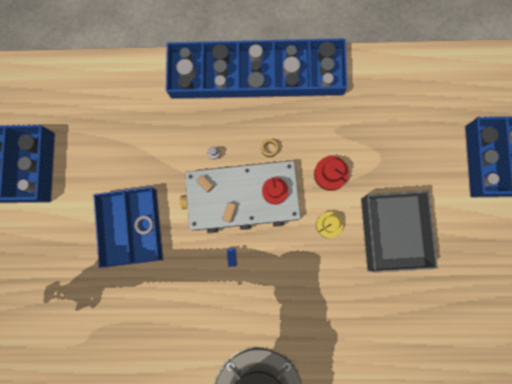

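View pics/side0.png

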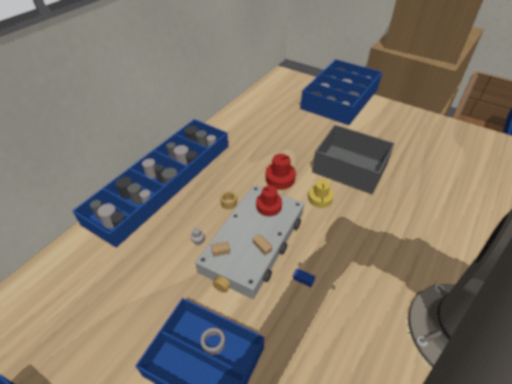

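```bash
cat > h.py <<'E'
from station import *
import cv2, numpy as np
from scipy.spatial.transform import Rotation as R
def Rq(q): return R.from_quat([q[1],q[2],q[3],q[0]]).as_matrix()
def cam(c,o=None):
    K=get_calibration(c)
    if c=="wrist":
        T=np.eye(4);T[:3,:3]=Rq(o["tool_rot"]);T[:3,3]=o["eef_pos"]
        return K["mtx"],T@K["T_tool_cam"]
    return K["mtx"],np.linalg.inv(K["camera_from_world"])
def cloud(K,T,d):
    v,u=np.mgrid[:d.shape[0],:d.shape[1]]
    P=np.stack([(u-K[0,2])/K[0,0]*d,(v-K[1,2])/K[1,1]*d,d],-1)
    return P@T[:3,:3].T+T[:3,3]
def snap(c):
    o=get_obs();im,d=read_camera(c);K,T=cam(c,o)
    return im,d,cloud(K,T,d),o
E
python3 - <<'E'
from h import *
for c in ["top","side"]:
    im,d,P,o=snap(c)
    for n in ["cap","offcut_a","offcut_b","bin","tray","block","bush_center","nipple_center","collar_center"]:
        for r in outline_of(c,n):
            m=r["pixels"]&(d>0); p=P[m]
            if len(p)<5: continue
            hi=p[:,2]>np.percentile(p[:,2],95)-.006
            print(c,n,round(r["p"],2),np.round(r["extent"]),m.sum(),"top",p[hi].mean(0).round(3),"min",p.min(0).round(3),"max",p.max(0).round(3))
E
```

```text
top cap 0.91 [331. 173.  36.  32.] 981 top [ 0.586 -0.207  0.085] min [ 0.538 -0.256 -0.004] max [ 0.638 -0.159  0.094]
top cap 0.78 [275. 191.  24.  26.] 557 top [ 0.532 -0.051  0.115] min [ 0.497 -0.085  0.066] max [ 0.568 -0.016  0.12 ]
top cap 0.68 [331. 226.  26.  23.] 512 top [ 0.443 -0.198  0.065] min [ 0.412 -0.232  0.011] max [ 0.475 -0.162  0.071]
top offcut_a 0.56 [231. 214.  16.  27.] 200 top [0.475 0.072 0.073] min [0.451 0.053 0.046] max [0.505 0.093 0.079]
top offcut_a 0.45 [128. 228.  67.  82.] 4710 top [0.441 0.352 0.059] min [ 0.332  0.259 -0.006] max [0.559 0.451 0.067]
top offcut_b 0.56 [231. 214.  16.  27.] 200 top [0.475 0.072 0.073] min [0.451 0.053 0.046] max [0.505 0.093 0.079]
top offcut_b 0.45 [128. 228.  67.  82.] 4710 top [0.441 0.352 0.059] min [ 0.332  0.259 -0.006] max [0.559 0.451 0.067]
top bin 0.84 [401. 231.  77.  81.] 5412 top [ 0.42  -0.372  0.09 ] min [ 0.32  -0.487 -0.006] max [ 0.539 -0.288  0.098]
top tray 0.91 [129. 228.  69.  79.] 4695 top [0.441 0.352 0.059] min [ 0.333  0.259 -0.005] max [0.559 0.457 0.067]
top tray 0.18 [229. 214.   9.  
[... 2510 characters left out ...]
1 top [0.649 0.123 0.049] min [ 0.632  0.083 -0.004] max [0.692 0.14  0.053]
side bush_center 0.64 [228. 201.  16.  16.] 230 top [ 0.661 -0.031  0.029] min [ 0.638 -0.055 -0.003] max [ 0.683 -0.009  0.033]
side nipple_center 0.64 [199. 341. 128.  86.] 7164 top [0.464 0.338 0.059] min [ 0.343  0.247 -0.002] max [0.575 0.445 0.065]
side nipple_center 0.57 [196. 238.  13.  13.] 175 top [0.648 0.124 0.049] min [ 0.632  0.106 -0.002] max [0.667 0.14  0.053]
side collar_center 0.55 [213. 341.  28.  31.] 428 top [0.449 0.316 0.026] min [0.425 0.284 0.001] max [0.483 0.34  0.029]
side collar_center 0.32 [220. 250.  18.  13.] 207 top [0.555 0.143 0.072] min [0.535 0.123 0.053] max [0.575 0.163 0.075]
```

```bash
python3 - <<'E'
from h import *
for c in ["top","side"]:
    im,d,P,o=snap(c)
    big=cv2.resize(im[130:275,170:450] if c=="top" else im[130:310,180:400],None,fx=2.8,fy=2.8,interpolation=cv2.INTER_CUBIC)
    cv2.imwrite(f"pics/{c}1.png",big)
    X,Y,Z=P[...,0],P[...,1],P[...,2]; ok=d>0
    for n,(a,b) in dict(o1=(.475,.073),o2=(.554,.138)).items():
        m=ok&(abs(X-a)<.04)&(abs(Y-b)<.04)&(Z>.063)&(Z<.085)
        r=cv2.minAreaRect((P[m][:,:2]*1000).astype(np.float32)); print(c,n,m.sum(),r,P[m].mean(0),np.median(Z[m]))
    m=ok&(abs(X-.522)<.12)&(abs(Y-.043)<.18)&(Z>.045)&(Z<.056)
    r=cv2.minAreaRect((P[m][:,:2]*1000).astype(np.float32)); print(c,"block",m.sum(),r,np.median(Z[m]))
    m=ok&(abs(X-.532)<.05)&(abs(Y+.048)<.05)&(Z>.108)&(Z<.125)
    print(c,"knob",m.sum(),cv2.minEnclosingCircle((P[m][:,:2]*1000).astype(np.float32)),P[m].mean(0),np.median(Z[m]))
    m=ok&(abs(X-.586)<.06)&(abs(Y+.203)<.06)&(Z>.078)&(Z<.125)
    print(c,"bigknob",m.sum(),cv2.minEnclosingCircle((P[m][:,:2]*1000).astype(np.float32)),np.median(Z[m]))
    m=ok&(abs(X-.43)<.12)&(abs(Y+.38)<.13)&(Z>.08)
    print(c,"bin",cv2.minAreaRect((P[m][:,:2]*1000).astype(np.float32)))
E
```

```text
top o1 178 ((476.1011047363281, 71.31867980957031), (24.242145538330078, 49.46955108642578), 71.81603240966797) [0.47612769 0.07100207 0.07230909] 0.07212478605875461
top o2 135 ((554.0732421875, 137.25347900390625), (42.36548614501953, 22.905269622802734), 47.62153244018555) [0.55363172 0.13658308 0.07245464] 0.07279569172694611
top block 5481 ((540.3775634765625, 48.01136779785156), (211.4537353515625, 318.7753601074219), 4.043806552886963) 0.050490022684202884
top knob 210 ((532.21337890625, -50.462440490722656), 21.41798210144043) [ 0.53179579 -0.05094567  0.11442696] 0.11461082355773433
top bigknob 348 ((585.9820556640625, -206.90725708007812), 28.36902618408203) 0.08484101386468801
top bin ((421.9258117675781, -373.9381103515625), (200.09524536132812, 163.50685119628906), 2.7931885719299316)
side o1 203 ((479.0409851074219, 75.54751586914062), (24.086877822875977, 53.868263244628906), 72.593505859375) [0.47710136 0.07735407 0.07089306] 0.07161045695731028
side o2 176 ((556.46728515625, 140.86167907714844), (42.06916046142578, 24.791393280029297), 47.177791595458984) [0.5549536  0.14250781 0.07101253] 0.07160075437460656
side block 4909 ((546.4362182617188, 53.35578918457031), (202.65728759765625, 321.25164794921875), 5.005114555358887) 0.050139985850651825
side knob 166 ((534.3236083984375, -48.01979446411133), 22.59737205505371) [ 0.53290918 -0.04524442  0.11356606] 0.11386485712961936
side bigknob 195 ((586.8986206054688, -202.1140899658203), 28.511871337890625) 0.08444545466731779
side bin ((424.2754821777344, -369.9658203125), (200.16954040527344, 166.7529754638672), 2.8709628582000732)
```

View pics/top1.png

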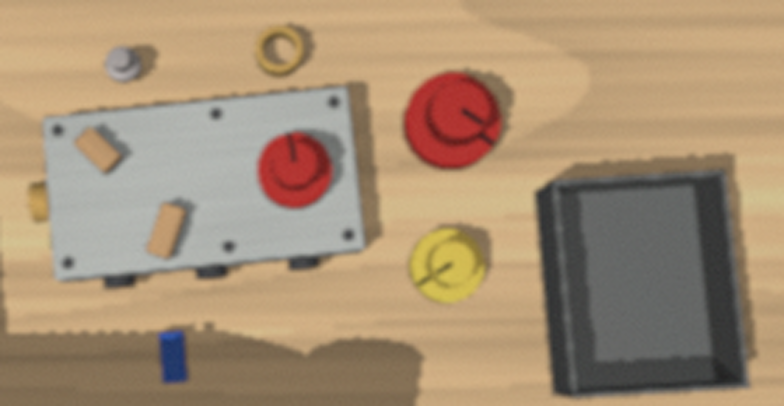

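View pics/side1.png

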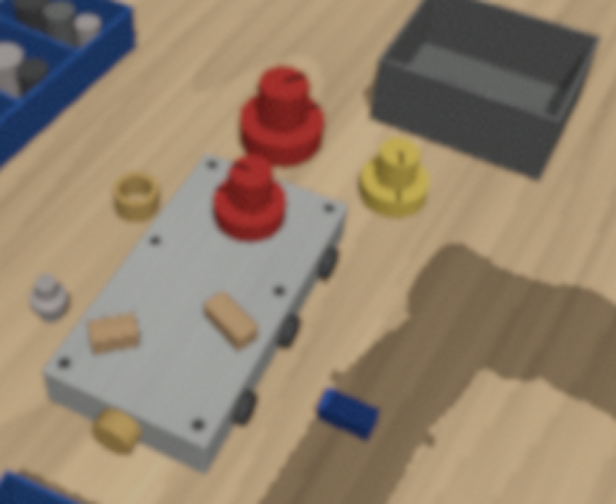

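View pics/wrist0.png

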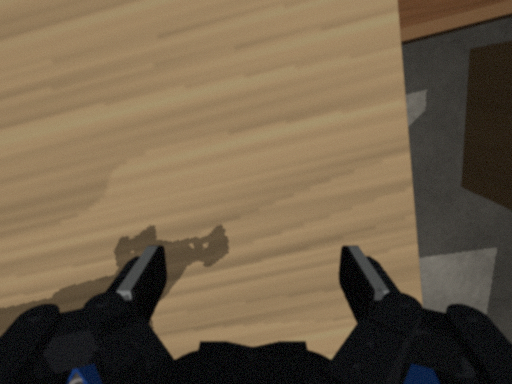

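```bash
cat >> h.py <<'E'
def go(x,y,z,ang=None):
    o=get_obs();M=Rq(o["tool_rot"]);e=M.T@(np.array([x,y,z])-o["eef_pos"])*1000
    ya=np.degrees(np.arctan2(M[1,1],M[0,1]))
    s=f"tool shift mm {e.round(1)}, y-axis angle {ya:.1f}, tilt {np.degrees(np.arccos(-M[2,2])):.2f}"
    if ang is not None: s+=f", roll {((ya-ang+90)%180)-90:.1f}"
    print(s, "t",round(o["t"],2),"pos",o["eef_pos"].round(4),"F",o["contact_force"].round(1),"w",round(o["gripper_width"]*85.4,1),"q",o["q"].round(2))
E
python3 -c "
from h import *
go(.4775,.0735,.2,72)"
```

```text
tool shift mm [-446.6 -490.6   31.3], y-axis angle 76.3, tilt 0.00, roll 4.3 t 1.25 pos [0.1597 0.6558 0.2313] F [-0.5 -0.1 -0.1] w 85.5 q [-1.44  0.48  0.02  1.56 -0.01  1.11 -0.08]
```

>>> apply_moves --increments '[85, -36, -39, 0, 0, 85, -36, -39, 0, 0, 85, -36, -39, 0, 0, 85, -36, -39, 0, 0, 85, -36, -39, 0, 0, 85, -36, -39, 0, 0, 85, -36, -39, 0, 0, 85, -36, -39, 0, 0, 85, -36, -39, 0, 0, 85, -36, -39, 0, 0, 60, -36, -39, 0, 0, 60, 0, 0, 0, 4]' --squeeze 30

```text
t: 2.75
eef_pos: [0.4525, 0.1308, 0.232]
tool_rot: [0.002, 0.154, 0.988, 0.004]
contact_force: [-0.2, 0.6, -0.4]
gripper_width: 0.703
```

```bash
python3 -c "
from h import *
go(.4775,.0735,.2,72)
im,d,P,o=snap('wrist');cv2.imwrite('pics/w1.png',im)
X,Y,Z=P[...,0],P[...,1],P[...,2]
for a,b in ((.477,.073),(.555,.139)):
    m=(d>0)&(abs(X-a)<.04)&(abs(Y-b)<.04)&(Z>.063)&(Z<.085)
    if m.sum()>20: print(m.sum(),cv2.minAreaRect((P[m][:,:2]*1000).astype(np.float32)),np.median(Z[m]))
m=(d>0)&(abs(X-.532)<.05)&(abs(Y+.048)<.05)&(Z>.108)&(Z<.125)
print(m.sum())
if m.sum()>9:print(cv2.minEnclosingCircle((P[m][:,:2]*1000).astype(np.float32)))
"
```

```text
tool shift mm [-41.2 -47.3  31.7], y-axis angle 72.3, tilt 0.53, roll 0.3 t 2.75 pos [0.4525 0.1308 0.232 ] F [-0.2  0.6 -0.4] w 60.0 q [-0.73  0.13  0.35  2.05 -0.06  0.96  0.91]
1023 ((477.8243713378906, 72.13959503173828), (24.16678810119629, 50.70046615600586), 70.69561004638672) 0.07215959484326234
806 ((555.87255859375, 138.38052368164062), (42.96794128417969, 23.859947204589844), 46.04978561401367) 0.07224195911673342
195
((520.20947265625, -42.05925750732422), 14.179448127746582)
```

View pics/w1.png

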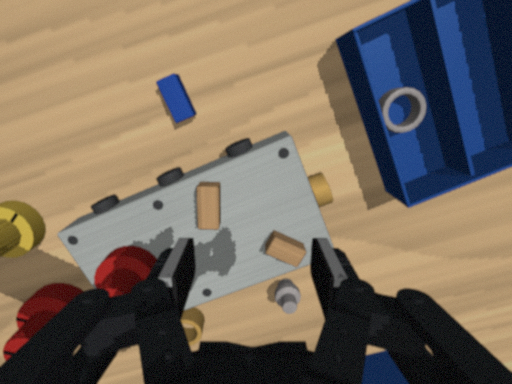

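>>> apply_moves --increments '[60, -21, -24, 15, 1, 60, -21, -24, 15, 0, 60, 0, 0, 40, 0, 60, 0, 0, 40, 0, 60, 0, 0, 0, 0]'

```text
t: 3.42
eef_pos: [0.4795, 0.0771, 0.1207]
tool_rot: [0.004, 0.159, 0.987, 0.006]
contact_force: [-0.5, -0.5, -0.3]
gripper_width: 0.701
```

```bash
python3 -c "
from h import *
go(.4778,.0722,.053,71)"
```

```text
tool shift mm [ 0.4 -6.1 67.6], y-axis angle 71.8, tilt 0.85, roll 0.8 t 3.42 pos [0.4795 0.0771 0.1207] F [-0.5 -0.5 -0.3] w 59.8 q [-0.59  0.32  0.36  2.13 -0.19  0.71  1.15]
```

>>> apply_moves --increments '[60, 0, -6, 25, 1, 60, 0, 0, 25, 0, 60, 0, 0, 16, 0, 60, 0, 0, 0, 0]'

```text
t: 3.92
eef_pos: [0.4825, 0.0756, 0.0584]
tool_rot: [0.007, 0.165, 0.986, 0.009]
contact_force: [-0.9, -0.7, 0.3]
gripper_width: 0.703
```

```bash
python3 -c "
from h import *
go(.4778,.0722,.053,71)"
```

```text
tool shift mm [ 3.4 -4.9  5.3], y-axis angle 71.1, tilt 1.33, roll 0.1 t 3.92 pos [0.4825 0.0756 0.0584] F [-0.9 -0.7  0.3] w 60.0 q [-0.53  0.44  0.31  2.16 -0.27  0.56  1.22]
```

>>> apply_moves --increments '[60, 3, -4, 5, 0, 60, 0, -1, 1, 0, 20, 0, 0, 0, 0, 20, 0, 0, 0, 0, 20, 0, 0, 0, 0, 20, 0, 0, 0, 0]'

```text
t: 4.68
eef_pos: [0.4798, 0.0724, 0.0548]
tool_rot: [0.009, 0.164, 0.986, 0.01]
contact_force: [0.1, 0.1, -0.1]
gripper_width: 0.272
```

```bash
python3 -c "
from h import *
go(.4778,.0722,.053,71)"
```

```text
tool shift mm [ 1.8 -0.9  1.7], y-axis angle 71.1, tilt 1.59, roll 0.1 t 4.67 pos [0.4798 0.0724 0.0548] F [ 0.1  0.1 -0.1] w 23.2 q [-0.52  0.44  0.3   2.17 -0.27  0.54  1.23]
```

>>> apply_moves --increments '[20, 0, 0, -40, 0, 20, 0, 0, -40, 0, 20, 0, 0, -40, 0, 20, 0, 0, -25, 0, 20, 0, 0, 0, 0]'

```text
t: 5.3
eef_pos: [0.476, 0.0697, 0.2032]
tool_rot: [0.008, 0.164, 0.986, 0.01]
contact_force: [-0.3, 0.8, -0.6]
gripper_width: 0.274
```

```bash
python3 -c "
from h import *
go(.455,-.372,.2,93)
im,d,P,o=snap('wrist');cv2.imwrite('pics/w2.png',im)"
```

```text
tool shift mm [-123.4 -424.6   -4.6], y-axis angle 71.1, tilt 1.45, roll -21.9 t 5.3 pos [0.476  0.0697 0.2032] F [-0.3  0.8 -0.6] w 23.4 q [-0.63  0.18  0.42  2.07 -0.11  0.88  1.08]
```

View pics/w2.png

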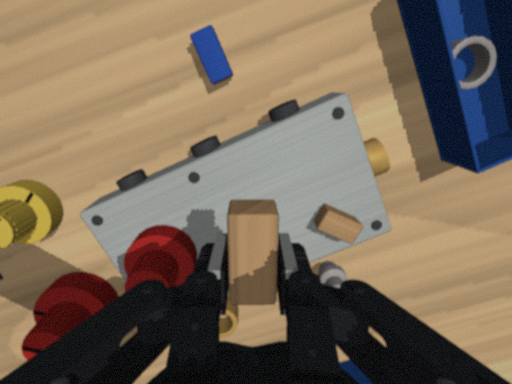

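>>> apply_moves --increments '[20, -15, -50, 0, 0, 20, -15, -50, 0, 0, 20, -15, -50, 0, 0, 20, -15, -50, 0, 0, 20, -15, -50, 0, 0, 20, -15, -50, 0, 0, 20, -15, -50, 0, 0, 20, -15, -50, 0, 0, 20, 0, -20, 0, 0, 20, 0, 0, 0, 0]'

```text
t: 6.6
eef_pos: [0.4469, -0.3763, 0.1797]
tool_rot: [-0.004, 0.162, 0.987, 0.009]
contact_force: [-0.9, -0.2, 0.2]
gripper_width: 0.274
```

```bash
python3 -c "
from h import *
go(.455,-.372,.06,93)"
```

```text
tool shift mm [ -7.5   4.8 119.7], y-axis angle 71.4, tilt 1.08, roll -21.6 t 6.6 pos [ 0.4469 -0.3763  0.1797] F [-0.9 -0.2  0.2] w 23.4 q [ 0.15  0.44  0.59  1.85 -0.31  0.96  2.13]
```

>>> apply_moves --increments '[20, -7, 5, 38, 0, 20, 0, 0, 38, 0, 20, 0, 0, 38, 0, 20, 0, 0, 0, 0, 50, 0, 0, 0, 0, 50, 0, 0, 0, 0, 50, 0, 0, -10, 0, 50, 0, 0, -40, 0, 50, 0, 0, -40, 0, 50, 0, 0, -40, 0, 50, 0, 0, 0, 0]'

```text
t: 7.98
eef_pos: [0.4597, -0.3695, 0.2034]
tool_rot: [0.0, 0.159, 0.987, 0.009]
contact_force: [0.7, -0.0, 0.2]
gripper_width: 0.586
```

```bash
python3 -c "
from h import *
go(.5559,.1384,.18,-43.5)
im,d,P,o=snap('wrist');cv2.imwrite('pics/w3.png',im)"
```

```text
tool shift mm [ 68.3 511.8  32.9], y-axis angle 71.7, tilt 1.05, roll -64.8 t 7.97 pos [ 0.4597 -0.3695  0.2034] F [ 0.7 -0.   0.2] w 50.1 q [ 0.12  0.42  0.61  1.82 -0.3   1.    2.1 ]
```

View pics/w3.png

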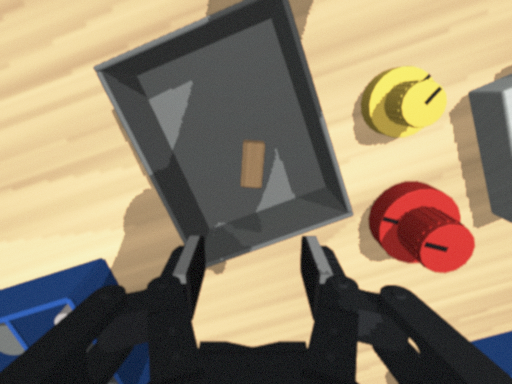

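>>> apply_moves --increments '[60, 7, 50, 0, 0, 60, 7, 50, 0, 0, 60, 7, 50, 0, 0, 60, 7, 50, 0, 0, 60, 7, 50, 0, 0, 60, 7, 50, 0, 0, 60, 7, 50, 0, 0, 60, 7, 50, 0, 0, 60, 7, 50, 0, 0, 60, 7, 20, 0, -8, 60, 0, 0, 0, -10, 60, 0, 0, 0, 0]'

```text
t: 9.52
eef_pos: [0.537, 0.1149, 0.2058]
tool_rot: [-0.004, 0.0, 1.0, 0.009]
contact_force: [0.5, 0.1, 0.1]
gripper_width: 0.705
```

```bash
python3 -c "
from h import *
go(.5559,.1384,.12,-43.5)"
```

```text
tool shift mm [-19.6  22.   86. ], y-axis angle 90.0, tilt 1.13, roll -46.5 t 9.53 pos [0.537  0.1149 0.2058] F [0.5 0.1 0.1] w 60.2 q [-0.64  0.31  0.4   1.9  -0.17  0.96  1.42]
```

>>> apply_moves --increments '[60, 0, 0, 0, -9, 60, 0, 0, 0, -9, 60, 0, 0, 0, -9, 60, 0, 0, 0, -9, 60, 0, 0, 0, -9, 60, 0, 0, 0, 0]'

```text
t: 10.28
eef_pos: [0.5347, 0.1106, 0.2036]
tool_rot: [-0.003, -0.379, 0.925, 0.01]
contact_force: [0.5, 0.4, -0.2]
gripper_width: 0.701
```

```bash
python3 -c "
from h import *
go(.5559,.1384,.12,-43.5)
im,d,P,o=snap('wrist');cv2.imwrite('pics/w4.png',im)
X,Y,Z=P[...,0],P[...,1],P[...,2]
for a,b in ((.555,.139),):
    m=(d>0)&(abs(X-a)<.04)&(abs(Y-b)<.04)&(Z>.063)&(Z<.085)
    if m.sum()>20: print(m.sum(),cv2.minAreaRect((P[m][:,:2]*1000).astype(np.float32)),np.median(Z[m]))
"
```

```text
tool shift mm [-34.4   3.2  83.7], y-axis angle 134.6, tilt 1.18, roll -1.9 t 10.28 pos [0.5347 0.1106 0.2036] F [ 0.5  0.4 -0.2] w 59.8 q [-0.51  0.3   0.25  1.9  -0.11  0.96  2.14]
1020 ((556.1676025390625, 138.18441772460938), (43.26940155029297, 23.71758270263672), 45.35507583618164) 0.07217814356786284
```

>>> apply_moves --increments '[60, -17, 2, 25, -1, 60, -17, 1, 30, 0, 60, 0, 0, 30, 0, 60, 0, 0, 0, 0]'

```text
t: 10.82
eef_pos: [0.5568, 0.1378, 0.1171]
tool_rot: [-0.002, -0.377, 0.926, 0.009]
contact_force: [-0.5, -0.4, -0.4]
gripper_width: 0.705
```

```bash
python3 -c "
from h import *
go(.5559,.1384,.054,-44)"
```

```text
tool shift mm [ 0.4 -0.2 63.1], y-axis angle 134.3, tilt 1.12, roll -1.7 t 10.82 pos [0.5568 0.1378 0.1171] F [-0.5 -0.4 -0.4] w 60.2 q [-0.51  0.46  0.22  1.91 -0.16  0.8   2.14]
```

>>> apply_moves --increments '[60, 1, 0, 25, 0, 60, 0, 0, 25, 0, 60, 0, 0, 13, 0, 60, 0, 0, 0, 0]'

```text
t: 11.32
eef_pos: [0.5589, 0.1381, 0.0575]
tool_rot: [0.001, -0.372, 0.928, 0.009]
contact_force: [-0.3, -0.1, 0.5]
gripper_width: 0.701
```

```bash
python3 -c "
from h import *
go(.5559,.1384,.054,-44)"
```

```text
tool shift mm [2.  2.3 3.5], y-axis angle 133.7, tilt 1.03, roll -2.3 t 11.32 pos [0.5589 0.1381 0.0575] F [-0.3 -0.1  0.5] w 59.8 q [-0.49  0.54  0.2   1.94 -0.19  0.67  2.16]
```

>>> apply_moves --increments '[60, 2, 2, 4, -2, 20, 0, 0, 0, 0, 20, 0, 0, 0, 0, 20, 0, 0, 0, 0, 20, 0, 0, 0, 0, 20, 0, 0, -40, 0, 20, 0, 0, -40, 0, 20, 0, 0, -40, 0, 20, 0, 0, -20, 0, 20, 0, 0, 0, 0]'

```text
t: 12.58
eef_pos: [0.5572, 0.1357, 0.1996]
tool_rot: [0.002, -0.389, 0.921, 0.009]
contact_force: [-0.1, -0.4, -0.4]
gripper_width: 0.276
```

```bash
python3 -c "
from h import *
go(.395,-.372,.2,71)
im,d,P,o=snap('wrist');cv2.imwrite('pics/w5.png',im)"
```

```text
tool shift mm [ 476.7 -238.1   -9.1], y-axis angle 135.7, tilt 1.04, roll 64.7 t 12.57 pos [0.5572 0.1357 0.1996] F [-0.1 -0.4 -0.4] w 23.6 q [-0.53  0.35  0.24  1.85 -0.12  0.95  2.14]
```

View pics/w5.png

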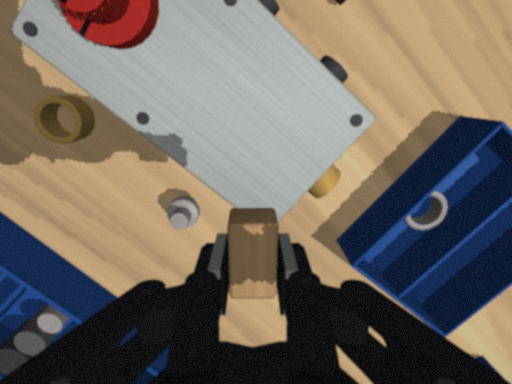

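>>> apply_moves --increments '[20, 0, 0, -2, 9, 20, 0, 0, -2, 9, 20, 0, 0, -2, 9, 20, 0, 0, -2, 9, 20, 0, 0, -2, 9, 20, 0, 0, 0, 9, 20, 0, 0, 0, 9, 20, 0, 0, 0, 0]'

```text
t: 13.62
eef_pos: [0.5493, 0.1334, 0.1952]
tool_rot: [-0.012, 0.167, 0.986, 0.002]
contact_force: [-0.5, -0.3, 0.7]
gripper_width: 0.272
```

```bash
python3 -c "
from h import *
go(.395,-.372,.2,71)"
```

```text
tool shift mm [ -20.6 -528.    -5.2], y-axis angle 70.8, tilt 1.43, roll -0.2 t 13.62 pos [0.5493 0.1334 0.1952] F [-0.5 -0.3  0.7] w 23.3 q [-0.72  0.37  0.48  1.87 -0.22  0.97  1.1 ]
```

>>> apply_moves --increments '[20, -2, -50, -2, 0, 20, -2, -50, -2, 0, 20, -2, -50, -2, 0, 20, -2, -50, -2, 0, 20, -2, -50, -2, 0, 20, -2, -50, -2, 0, 20, -2, -50, -2, 0, 20, -2, -50, -2, 0, 20, -2, -50, -2, 0, 20, -2, -50, -2, 0, 20, 0, 0, 0, 0]'

```text
t: 15.0
eef_pos: [0.4055, -0.3613, 0.2084]
tool_rot: [-0.017, 0.144, 0.989, -0.0]
contact_force: [0.4, 0.2, -0.7]
gripper_width: 0.271
```

```bash
python3 -c "
from h import *
go(.395,-.372,.06,71)"
```

```text
tool shift mm [  2.  -12.4 148.7], y-axis angle 73.5, tilt 1.97, roll 2.5 t 15.0 pos [ 0.4055 -0.3613  0.2084] F [ 0.4  0.2 -0.7] w 23.2 q [ 0.06  0.35  0.68  1.91 -0.24  1.    2.13]
```

>>> apply_moves --increments '[20, 2, -10, 45, 0, 20, 0, 0, 48, 0, 20, 0, 0, 45, 0, 20, 0, 0, 0, 0, 45, 0, 0, 0, 0, 45, 0, 0, 0, 0, 45, 0, 0, -10, 0, 45, 0, 0, -45, 0, 45, 0, 0, -45, 0, 45, 0, 0, -45, 0, 80, 0, 0, 0, 0]'

```text
t: 16.38
eef_pos: [0.4056, -0.3696, 0.225]
tool_rot: [-0.011, 0.135, 0.991, -0.001]
contact_force: [-0.6, 0.0, -0.9]
gripper_width: 0.724
```

```bash
python3 -c "
from h import *
go(.533,-.0485,.16,90)
im,d,P,o=snap('wrist');cv2.imwrite('pics/w6.png',im)
im,d,P,o=snap('top');cv2.imwrite('pics/t6.png',im)"
```

```text
tool shift mm [-37.9 343.8  62.6], y-axis angle 74.4, tilt 1.28, roll -15.6 t 16.38 pos [ 0.4056 -0.3696  0.225 ] F [-0.6  0.  -0.9] w 61.9 q [ 0.06  0.34  0.7   1.89 -0.24  1.02  2.16]
```

View pics/w6.png

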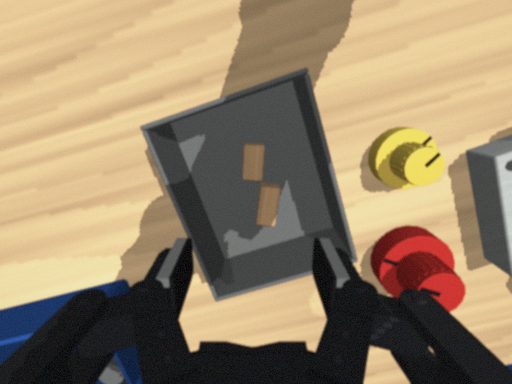

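View pics/t6.png

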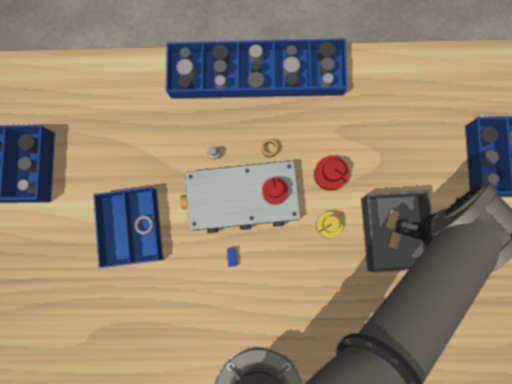

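>>> apply_moves --increments '[80, -5, 48, 0, 0, 80, -5, 48, 0, 0, 80, -5, 48, 0, 0, 80, -5, 48, 0, 0, 80, -5, 48, 0, 9, 80, -5, 40, 0, 9, 80, 0, 0, 0, 9, 80, 0, 0, 0, 9, 80, 0, 0, 0, 9, 80, 0, 0, 0, 9, 80, 0, 0, 0, 0]'

```text
t: 17.85
eef_pos: [0.5079, -0.0979, 0.2083]
tool_rot: [-0.022, 0.582, 0.813, -0.012]
contact_force: [-0.9, -0.2, 0.2]
gripper_width: 0.941
```

```bash
python3 -c "
from h import *
go(.533,-.0485,.16,20)
im,d,P,o=snap('wrist');cv2.imwrite('pics/w7.png',im)
X,Y,Z=P[...,0],P[...,1],P[...,2]
m=(d>0)&(abs(X-.532)<.05)&(abs(Y+.048)<.05)&(Z>.109)&(Z<.125)
print(m.sum())
if m.sum()>9:print(cv2.minEnclosingCircle((P[m][:,:2]*1000).astype(np.float32)),np.median(Z[m]))
"
```

```text
tool shift mm [37.7 41.8 47.2], y-axis angle 18.8, tilt 2.88, roll -1.2 t 17.85 pos [ 0.5079 -0.0979  0.2083] F [-0.9 -0.2  0.2] w 80.4 q [-0.58  0.34  0.81  1.96 -0.29  1.01  0.7 ]
2179
((533.6207275390625, -50.701560974121094), 21.693607330322266) 0.11426109993843436
```

View pics/w7.png

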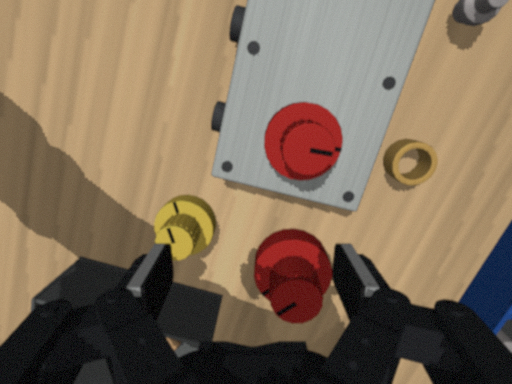

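>>> apply_moves --increments '[80, 18, 20, 10, 0, 80, 18, 20, 15, 0, 80, 0, 0, 15, 0, 80, 0, 0, 0, 0]'

```text
t: 18.4
eef_pos: [0.5329, -0.046, 0.163]
tool_rot: [-0.023, 0.578, 0.816, -0.013]
contact_force: [0.3, 0.4, 0.5]
gripper_width: 0.938
```

```bash
python3 -c "
from h import *
go(.533,-.0503,.084,20)
print(Rq(get_obs()['tool_rot'])[:,2])
im,d,P,o=snap('wrist');cv2.imwrite('pics/w8.png',im)
X,Y,Z=P[...,0],P[...,1],P[...,2]
m=(d>0)&(abs(X-.532)<.04)&(abs(Y+.048)<.04)&(Z>.109)&(Z<.125)
print(m.sum())
if m.sum()>9:print(cv2.minEnclosingCircle((P[m][:,:2]*1000).astype(np.float32)),np.median(Z[m]))
"
```

```text
tool shift mm [-5.9  2.4 78.9], y-axis angle 19.4, tilt 3.04, roll -0.6 t 18.4 pos [ 0.5329 -0.046   0.163 ] F [0.3 0.4 0.5] w 80.1 q [-0.6   0.44  0.75  1.96 -0.36  0.94  0.67]
[-0.05264219  0.00582123 -0.99859647]
2699
((533.5375366210938, -49.86471939086914), 21.516597747802734) 0.11421821898849835
```

View pics/w8.png

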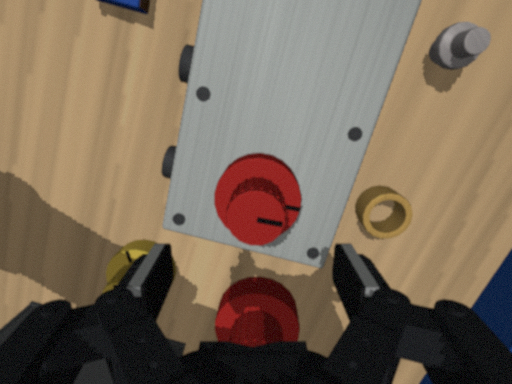

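>>> apply_moves --increments '[80, -5, 2, 25, 0, 80, 0, 0, 25, 0, 80, 0, 0, 18, 0, 80, 0, 0, 0, 0]'

```text
t: 18.95
eef_pos: [0.5348, -0.052, 0.0954]
tool_rot: [-0.021, 0.579, 0.815, -0.011]
contact_force: [0.3, 0.5, 0.1]
gripper_width: 0.937
```

```bash
python3 -c "
from h import *
go(.532,-.0503,.084,20)
"
```

```text
tool shift mm [ 2.2 -1.6 11.6], y-axis angle 19.2, tilt 2.76, roll -0.8 t 18.95 pos [ 0.5348 -0.052   0.0954] F [0.3 0.5 0.1] w 80.1 q [-0.53  0.54  0.67  2.   -0.46  0.81  0.75]
```

>>> apply_moves --increments '[80, 2, -2, 11, 0, 80, 0, 0, 0, 0, 30, 0, 0, 0, 0, 30, 0, 0, 0, 0, 30, 0, 0, 0, 0, 30, 0, 0, 0, 0]' --squeeze 25

```text
t: 19.7
eef_pos: [0.5333, -0.0508, 0.0865]
tool_rot: [-0.02, 0.579, 0.815, -0.01]
contact_force: [0.6, 0.8, -0.8]
gripper_width: 0.485
```

```bash
python3 -c "
from h import *
go(.532,-.0503,.084,20);print(get_obs()['torque'])
im,d,P,o=snap('wrist');cv2.imwrite('pics/w9.png',im)
"
```

```text
tool shift mm [ 0.8 -1.   2.6], y-axis angle 19.2, tilt 2.51, roll -0.8 t 19.7 pos [ 0.5333 -0.0508  0.0865] F [ 0.6  0.8 -0.8] w 41.4 q [-0.52  0.55  0.66  2.01 -0.47  0.79  0.76]
[-0.00876073 -0.06431256  0.01105718]
```

View pics/w9.png

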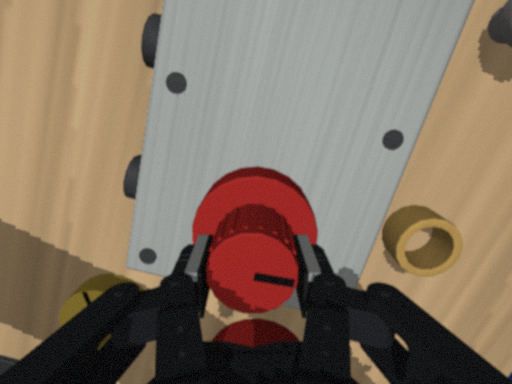

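>>> apply_moves --increments '[30, 0, 0, 0, 8, 30, 0, 0, 0, 8, 30, 0, 0, 0, 8, 30, 0, 0, 0, 8, 30, 0, 0, 0, 8, 30, 0, 0, 0, 8, 30, 0, 0, 0, 0]'

```text
t: 20.62
eef_pos: [0.5315, -0.0527, 0.0869]
tool_rot: [-0.013, 0.867, 0.498, -0.019]
contact_force: [0.5, 2.2, 2.8]
gripper_width: 0.483
```

```bash
python3 -c "
from h import *
go(.533,-.0505,.086,20);print(get_obs()['torque'])
im,d,P,o=snap('wrist');cv2.imwrite('pics/w10.png',im)
"
```

```text
tool shift mm [2.7 0.2 0.8], y-axis angle -30.2, tilt 2.65, roll -50.2 t 20.62 pos [ 0.5315 -0.0527  0.0869] F [0.5 2.2 2.8] w 41.2 q [-0.67  0.64  0.89  2.02 -0.66  0.86  0.08]
[ 0.31725242 -0.22622845  0.308729  ]
```

View pics/w10.png

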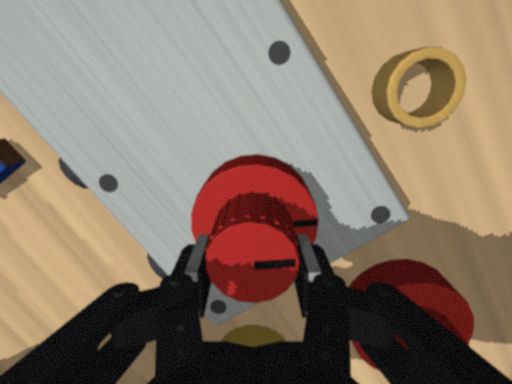

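```bash
cat >> h.py <<'E'
def line(c="wrist",cx=.5325,cy=-.051,zz=(.105,.2)):
    im,d,P,o=snap(c); g=im.astype(int)
    reg=(d>0)&(np.hypot(P[...,0]-cx,P[...,1]-cy)<.019)&(P[...,2]>zz[0])&(P[...,2]<zz[1])
    dark=reg&(g[...,2]<70)
    p=P[dark][:,:2]; k=P[reg].mean(0)
    if len(p)<5: print("few",len(p)); return
    v=p.mean(0)-k[:2]; 
    w,V=np.linalg.eigh(np.cov(p.T)); e=V[:,1]; e=e*np.sign(e@v)
    M=Rq(o["tool_rot"]); ya=np.degrees(np.arctan2(M[1,1],M[0,1]))
    print(len(p),"knob",k.round(4),"line deg (pca)",np.degrees(np.arctan2(e[1],e[0])).round(1),"(centroid)",np.degrees(np.arctan2(v[1],v[0])).round(1),"tool y",ya.round(1))
E
python3 -c "
from h import *
line()
line('top')
line('side')
print(get_obs()['torque'],get_obs()['contact_force'])
"
```

```text
4337 knob [ 0.5367 -0.0464  0.1401] line deg (pca) -35.7 (centroid) 38.6 tool y -30.2
few 0
26 knob [ 0.5359 -0.0436  0.1343] line deg (pca) -174.0 (centroid) 164.8 tool y -30.1
[-0.51924971  0.3781067   0.154407  ] [-2.5817071  -2.59756541  2.4188747 ]h.py:28: RuntimeWarning: Mean of empty slice.
  p=P[dark][:,:2]; k=P[reg].mean(0)
  ret = um.true_divide(
```

```bash
cat >> h.py <<'E'
def pix2plane(pos,rot,uv,z=.114):
    C=get_calibration("wrist");K=C["mtx"];T=np.eye(4);T[:3,:3]=Rq(rot);T[:3,3]=pos;T=T@C["T_tool_cam"]
    r=T[:3,:3]@np.linalg.inv(K)@np.array([uv[0],uv[1],1.]);s=(z-T[2,3])/r[2];return T[:3,3]+s*r
def lang(png,pos,rot,box,z=.114):
    im=cv2.imread(png).astype(int);u0,v0,u1,v1=box;s=im[v0:v1,u0:u1]
    vv,uu=np.nonzero(s[...,2]<70)
    p=np.array([pix2plane(pos,rot,(u+u0,v+v0),z)[:2] for u,v in zip(uu,vv)])
    w,V=np.linalg.eigh(np.cov(p.T));e=V[:,1];
    print(png,len(p),p.mean(0).round(4),"line angle mod180",np.degrees(np.arctan2(e[1],e[0])).round(1)%180)
E
python3 -c "
from h import *
lang('pics/w8.png',[0.5329,-0.046,0.163],[-0.023,0.578,0.816,-0.013],(250,208,285,235))
lang('pics/w9.png',[0.5333,-0.0508,0.0865],[-0.02,0.579,0.815,-0.01],(245,265,292,295))
lang('pics/w10.png',[0.5315,-0.0527,0.0869],[-0.013,0.867,0.498,-0.019],(245,252,293,276))
"
```

```text
pics/w8.png 102 [ 0.5442 -0.0487] line angle mod180 8.800000000000011
pics/w9.png 256 [ 0.5438 -0.049 ] line angle mod180 8.400000000000006
pics/w10.png 274 [ 0.5441 -0.0518] line angle mod180 156.3
```

>>> apply_moves --increments '[30, 0, 0, 0, 6, 30, 0, 0, 0, 6, 30, 0, 0, 0, 0]'

```text
t: 21.2
eef_pos: [0.5269, -0.0549, 0.0869]
tool_rot: [-0.013, 0.915, 0.403, -0.024]
contact_force: [0.1, -0.5, 2.5]
gripper_width: 0.479
```

```bash
python3 -c "
from h import *
go(.533,-.0505,.086,20)
im,d,P,o=snap('wrist');cv2.imwrite('pics/w11.png',im);print(o['torque'])
lang('pics/w11.png',o['eef_pos'],o['tool_rot'],(245,240,293,276))
"
```

```text
tool shift mm [7.4 1.5 0.6], y-axis angle -42.5, tilt 3.09, roll -62.5 t 21.2 pos [ 0.5269 -0.0549  0.0869] F [ 0.1 -0.5  2.5] w 40.9 q [-0.7   0.66  0.95  2.03 -0.7   0.88 -0.09]
[-0.13414163 -0.08901253  0.20484879]
pics/w11.png 292 [ 0.5442 -0.0515] line angle mod180 156.7
```

View pics/w11.png

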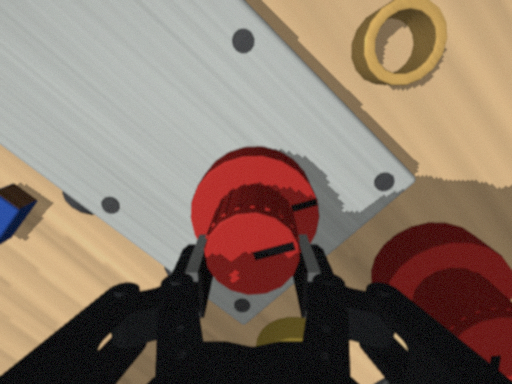

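>>> apply_moves --increments '[60, 0, 0, 0, 0, 60, 0, 0, 0, 0, 60, 6, 1, 1, 0, 60, 0, 0, 0, 0, 30, 0, 0, 0, 0, 30, 0, 0, 0, 0, 30, 0, 0, 0, 0]'

```text
t: 22.12
eef_pos: [0.5335, -0.0487, 0.0856]
tool_rot: [-0.014, 0.914, 0.405, -0.022]
contact_force: [-0.9, 0.4, 0.8]
gripper_width: 0.484
```

```bash
python3 -c "
from h import *
go(.5325,-.051,.086,90)
"
```

```text
tool shift mm [-2.4  0.7 -0.4], y-axis angle -42.3, tilt 3.00, roll 47.7 t 22.12 pos [ 0.5335 -0.0487  0.0856] F [-0.9  0.4  0.8] w 41.3 q [-0.7   0.67  0.94  2.01 -0.7   0.89 -0.09]
```

>>> apply_moves --increments '[30, 0, 0, 0, -8, 30, 0, 0, 0, -8, 30, 0, 0, 0, -8, 30, 0, 0, 0, -8, 30, 0, 0, 0, -8, 30, 0, 0, 0, -8, 30, 0, 0, 0, 0]'

```text
t: 23.0
eef_pos: [0.533, -0.0542, 0.0862]
tool_rot: [-0.019, 0.663, 0.748, -0.016]
contact_force: [-0.5, 0.4, 0.2]
gripper_width: 0.482
```

```bash
python3 -c "
from h import *
go(.5325,-.051,.086,90)
im,d,P,o=snap('wrist');cv2.imwrite('pics/w12.png',im);print(o['torque'])
lang('pics/w12.png',o['eef_pos'],o['tool_rot'],(245,240,293,290))
"
```

```text
tool shift mm [ 3.2 -0.1  0.3], y-axis angle 6.9, tilt 2.86, roll -83.1 t 23.0 pos [ 0.533  -0.0542  0.0862] F [-0.5  0.4  0.2] w 41.2 q [-0.56  0.57  0.72  2.01 -0.51  0.81  0.59]
[ 0.13099504 -0.18307566 -0.00635995]
pics/w12.png 283 [ 0.5434 -0.0493] line angle mod180 44.5
```

View pics/w12.png

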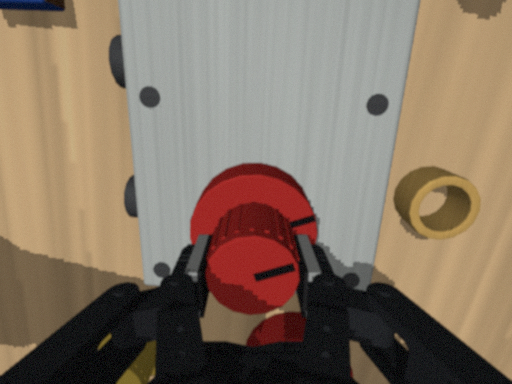

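>>> apply_moves --increments '[30, 1, 0, 0, -8, 30, 1, 0, 0, -8, 30, 1, 0, 0, -8, 30, 1, 0, 0, -8, 30, 0, 0, 0, -8, 30, 0, 0, 0, -8, 30, 0, 0, 0, -8, 30, 0, 0, 0, -6, 30, 0, 0, 0, 0]'

```text
t: 24.18
eef_pos: [0.5359, -0.0533, 0.0865]
tool_rot: [-0.02, 0.181, 0.983, -0.007]
contact_force: [-1.0, 0.6, 2.4]
gripper_width: 0.486
```

```bash
python3 -c "
from h import *
go(.5325,-.051,.086,90)
im,d,P,o=snap('wrist');cv2.imwrite('pics/w13.png',im);print(o['torque'])
lang('pics/w13.png',o['eef_pos'],o['tool_rot'],(245,258,290,290))
"
```

```text
tool shift mm [4.  0.9 0.6], y-axis angle 69.1, tilt 2.44, roll -20.9 t 24.18 pos [ 0.5359 -0.0533  0.0865] F [-1.   0.6  2.4] w 41.5 q [-0.36  0.5   0.43  1.99 -0.28  0.75  1.45]
[ 0.11309436 -0.00239379  0.02953178]
pics/w13.png 244 [ 0.5371 -0.0448] line angle mod180 87.9
```

View pics/w13.png

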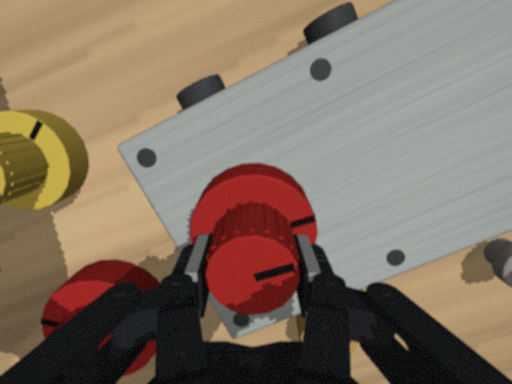

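>>> apply_moves --increments '[30, 0, 0, -4, 0, 30, 0, 0, -4, 0, 30, 0, 0, 0, 0]'

```text
t: 24.6
eef_pos: [0.5356, -0.053, 0.0943]
tool_rot: [-0.021, 0.184, 0.983, -0.007]
contact_force: [0.7, 0.5, -1.5]
gripper_width: 0.486
```

```bash
python3 -c "
from h import *
go(.5325,-.051,.19,90)
"
```

```text
tool shift mm [  7.3  -1.4 -95.5], y-axis angle 68.8, tilt 2.55, roll -21.2 t 24.6 pos [ 0.5356 -0.053   0.0943] F [ 0.7  0.5 -1.5] w 41.5 q [-0.36  0.48  0.44  1.99 -0.28  0.77  1.44]
```

Rose 8 mm with only −1.5 N, about the cap's own weight, so it is free. Continue.

>>> apply_moves --increments '[30, 0, 0, -8, 0, 30, 0, 0, -10, 0, 30, 0, 0, -15, 0, 30, 0, 0, -20, 0, 30, 0, 0, -20, 0, 30, 0, 0, -15, 0, 30, 0, 0, -5, 0, 30, 0, 0, 0, 0, 30, 0, 0, 0, 0, 30, 0, 0, 0, 0]'

```text
t: 25.85
eef_pos: [0.5385, -0.053, 0.1933]
tool_rot: [-0.022, 0.185, 0.983, -0.007]
contact_force: [0.5, -0.2, -1.3]
gripper_width: 0.482
```

```bash
python3 -c "
from h import *
go(.5325,-.051,.19,90)
im,d,P,o=snap('wrist');cv2.imwrite('pics/w14.png',im);print(o['joint_vel'].round(3))
im,d,P,o=snap('side');cv2.imwrite('pics/s14.png',cv2.resize(im[100:350,130:430],None,fx=2.4,fy=2.4))
g=im.astype(int);m=(g[...,2]>120)&(g[...,1]<60)&(d>0)&(abs(P[...,0]-.535)<.05)&(abs(P[...,1]+.05)<.06)
print(m.sum(),P[m].min(0),P[m].max(0))
"
```

```text
tool shift mm [ 6.2 -0.2  3.5], y-axis angle 68.7, tilt 2.64, roll -21.3 t 25.85 pos [ 0.5385 -0.053   0.1933] F [ 0.5 -0.2 -1.3] w 41.1 q [-0.42  0.35  0.5   1.91 -0.19  0.98  1.37]
[-0.001  0.004 -0.002  0.005 -0.001 -0.     0.001]
541 [ 0.49917183 -0.08203599  0.16166725] [ 0.56279304 -0.01370608  0.22618747]
```

View pics/s14.png

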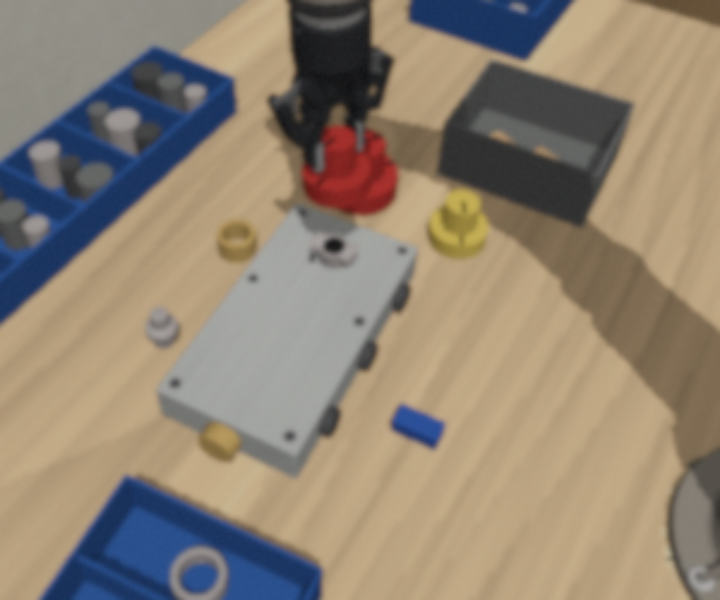

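View pics/w14.png

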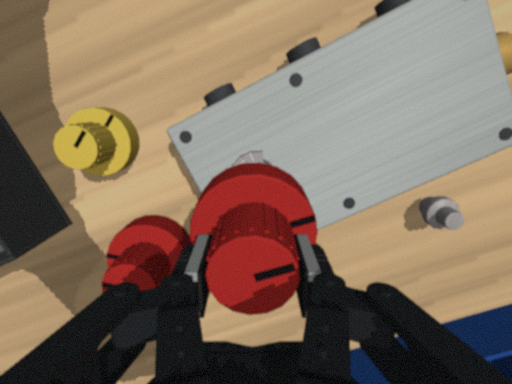

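The side view shows the bare neck at (335, 247), the cap upright in the fingers at (350, 170), and both offcuts in the bin at (500, 135) and (545, 152). I am handing in now.

```bash
python3 -c "
from station import *
print(hand_in())"
```

```text
the job is handed in; nothing more can be done
None
```

The job is done and handed in at about 26 s of the 72 s allowed. Both offcuts are in the grey scrap bin, and the cap is off and held still in the gripper about 10–11 cm above its seat.

- **Offcuts:** I placed A and then B in the bin and released them before touching the cap. The blue look-alike, the big red cap and the yellow cap were left alone.
- **Finding the direction:** With a 25 N grip I turned the cap clockwise first. It stopped after about 0.56 rad, and a further 12° of gripper turn only slipped round the knob. The highest moment read about that time was 0.31 N m.
- **Unlocking:** Counter-clockwise it turned freely, and I stopped 1.39 rad from the start. It lifted off with about 1.5 N, roughly its own weight.
- **Last checks:** The joints were at rest and the tool was tilted 2.6°, with an opening of 41 mm on the knob. The side picture shows the bare port, both offcuts in the bin, and the bush, nipple and collar where they were by eye (I did not measure them again).
- **Readings that disagreed:** One scripted reading of the index line gave 44° where about 26° was expected, because other dark pixels got into it. The picture settled it. The first line-finding helper failed altogether and I replaced it. The side camera's positions were about 5 mm off the top camera's in y, so I mainly used the wrist camera.

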